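# Refit the three-hole drive flange on the wheel hub

### The job

Take the drive flange with three bolt holes, turn it so that its holes line up with the three studs of the wheel hub, and lower it gently over the studs until it sits flush on the hub's face, then let go of it (do not drop it). Leave the similar flange with four holes where it lies.

Things in the scene. Friction and masses are not known exactly. Their poses are not given: they have to be found in the camera images.
- flange_grip (a point): Flange to fit: loose bare-aluminium disc, 158 mm across, 8 mm thick, lying flat, about 0.5 kg, with an upright round boss on top, 40 mm across, 60 mm tall. Three through holes, 30 mm across, centred 55 mm from the axis, 120 degrees apart, the first along this point's +x. Point: on the boss's axis, 42 mm above the disc's underside, a good height to grip from any side; z up.
- hub_face (a point): Wheel hub: fixed dark steel disc, 150 mm across, face up, level, 80 mm above the bench. Three brass studs, 10 mm across, stand 20 mm up (top 7 mm tapered), 55 mm from the axis, 120 degrees apart, the first along this point's +x. A low dark arm reaches 165 mm out along +x. Point: centre of the face, z up. Flange flush: its grip point is 42 mm above this point.
- spare_grip (a point): Look-alike to leave alone: loose aluminium flange of the same size and boss, but with four holes 90 degrees apart. Point: on its boss's axis, 42 mm above its underside, z up, first hole along +x.
Not all that is in view belongs to the job. What is shaped like the part that bears flange_grip but turquoise is not meant.

How it is judged:
By the outcome, as a careful person would: the job done as asked, in the order asked, and still so for the second after the job is handed in, with the robot touching nothing.
It also fails if it takes over 43 s, if anything falls off the work surface, if the arm or the gripper's body presses on something with over 40 N, if the wrist force passes 120 N, or if a joint passes its speed limit or range.

### The arm

A 6-joint arm with a two-finger parallel gripper is mounted at the origin on the work surface. World frame = base frame: x ahead of the robot, y to its left, z up, the work surface at z = 0. Lengths are in mm, angles in rad, forces in N, time in s.
With the tool pointing down it reaches from about 350 to 775 mm from the base axis. Payload 7.3 kg.
Tool frame: the origin (TCP) lies at the very end of the fingers, on their centre line; the grasp point (between the pads) lies 19 mm behind it; x points along the fingers, z is the direction in which the jaws open and shut, and the axes are right-handed (so a half turn about x gives the same grasp; the last joint's range is limited). The gripper opens to 92 mm and grips with 3 to 60 N. Pads are 19 mm wide; open, the fingers measure 130 mm over their backs; the gripper's body (75 mm by 190 mm) begins 47 mm behind the grasp point.
Start: joints at [1.183, 0.342, 1.524, -0, 1.275, -0.146], TCP at [125.695, 509.75, 226.741] pointing down, gripper open.
Joint ranges: [-2.53, 2.53], [-0.77, 2.02], [0.04, 2.7], [-1, 4.14], [0.28, 2.66], [-3.11, 3.11]. Speed limits (rad/s): [2.57, 2.57, 3.14, 3.14, 3.14, 3.14].

### API

Orientations are given as [roll, pitch, yaw] about the fixed x, y, z axes, in that order (R = Rz(yaw) Ry(pitch) Rx(roll)).
In Python, from plant import * gives the robot as it stands.
- The arm moves only by the tool carry_out, never from a script. Its argument "rows" is a list of rows, each a list of 4 numbers: the shift along the world's x, y, z in mm, then the turn about the world's z in degrees. In form: [[x, y, z, twist], ...]. A call has 1 to 20 rows; each row is the pose to reach, as a shift and turn from the pose measured when the call began; what a row does not reach only later rows make up. A row lasts 1/12 s, in which the tool goes at most 41.7 mm and 7.16 degrees, less where a joint would pass 70% of its speed; a pose out of reach is approached as far as the arm can. A call with a gripper value outside its range is refused whole. "hand" is the finger opening in mm, from 0 to 91.8, set as the call begins (left out, the last holds). The fingers move at their own pace and stop on an object; the grip force is fixed at half the most. Time passes only in rows, so rows that repeat a pose let the fingers close. It gives the time, the measured TCP pose, the force and the opening at its end, in the units of the state.
- get_obs(): the state, without advancing time (a new reading comes with each control period).
- capture(name): name is "side" or "top"; returns the picture (384x512x3 uint8, red, green, blue); there is no depth.
- camera_info(name): a dict with "camera_matrix" (3x3 intrinsics, pixels), "dist" ([k1, k2, p1, p2, k3] as OpenCV has them; the pictures are not rectified), "pose" (4x4, takes a point from camera to world coordinates). Camera axes: x right, y down, z forward; pixel columns grow to the right and rows downward; lengths in mm; the calibration is good to about 2 mm. A picture is of the moment at which its call begins. camera_info takes no time and is no camera call.
- close_job(): hands the job in, once; it reports no verdict.
The state is a dict: "time": time; "joint_positions": joint angles; "dq": joint speeds; "tau": joint torques, N m; "tool_pos": TCP position; "tcp_rot": TCP orientation; "contact_force": force on the tool from outside, world axes, zero at the start; "moment": the same for the moment, N m; "grip_width": finger opening in mm.
Only numpy, scipy, OpenCV 4.12 (cv2) and the standard library are available. Lean on these libraries where they do the work, as an engineer would, in place of code of your own. Each camera call takes 0.05 s, during which the arm holds its last target. There are 200 camera calls.

## Working session

There is one attempt and no reset: what is moved stays moved. The work goes in short steps, Python scripts to look and compute and a tool call to move; the robot and the scene stay as the last step left them, time stands still between calls to the robot, and variables do not carry over. Pictures are saved under pics/ and viewed, about 8 in all and at most 12, crops included, and the job is handed in when it is done.

Besides the shell and the picture viewer there is one more tool, called after "Request:" as name([rows], argument=value, ...), one row to a line, values as JSON. carry_out: Moves the arm, as the interface text tells. Its arguments: {"type":"object","properties":{"rows":{"type":"array"},"hand":{"type":"number"}},"required":["rows"]}

```bash
mkdir -p pics
python3 - <<'E'
from plant import *
import cv2
for n in("side","top"):
    cv2.imwrite(f"pics/{n}0.png",capture(n)[:,:,::-1]); i=camera_info(n); print(n,i)
print(get_obs())
E
```

```text
side {'camera_matrix': array([[388.60068222,   0.        , 253.51296742],
       [  0.        , 388.60068222, 184.20902031],
       [  0.        ,   0.        ,   1.        ]]), 'dist': array([-0.11075609,  0.        ,  0.        ,  0.        ,  0.        ]), 'pose': array([[ 9.96299944e-01, -6.48506606e-02,  5.63987021e-02,
         3.42052280e+02],
       [-8.58131376e-02, -7.14386973e-01,  6.94469120e-01,
        -7.45355355e+02],
       [-4.74628311e-03, -6.96739295e-01, -7.17308739e-01,
         8.19032553e+02],
       [ 0.00000000e+00,  0.00000000e+00,  0.00000000e+00,
         1.00000000e+00]])}
top {'camera_matrix': array([[359.16749135,   0.        , 257.38959069],
       [  0.        , 359.16749135, 185.77687886],
       [  0.        ,   0.        ,   1.        ]]), 'dist': array([-0.07341741,  0.        ,  0.        ,  0.        ,  0.        ]), 'pose': array([[-3.32501758e-03, -9.97255077e-01,  7.39679419e-02,
         3.43506050e+02],
       [-9.99865393e-01,  2.12704453e-03, -1.62687242e-02,
        -4.28999340e+01],
       [ 1.60667347e-02, -7.40120791e-02, -9.97127912e-01,
         8.63178713e+02],
       [ 0.00000000e+00,  0.00000000e+00,  0.00000000e+00,
         1.00000000e+00]])}
{'time': 0.1, 'joint_positions': array([ 1.18302674e+00,  3.42649566e-01,  1.52491792e+00, -3.66555017e-05,
        1.27539140e+00, -1.46019507e-01]), 'dq': array([ 0.00211524, -0.00133984, -0.00293242, -0.0005454 , -0.00075377,
       -0.0003588 ]), 'tau': array([ 2.83793910e-03, -4.32005811e+01, -2.44694871e+01,  7.19965110e-02,
        5.26851055e-02, -7.25234759e-05]), 'tool_pos': array([125.54756747, 509.39591916, 226.11751191]), 'tcp_rot': array([ 3.02122439,  1.56942965, -1.93290398]), 'contact_force': array([0.18740609, 0.19903401, 1.03347596]), 'moment': array([ 0.00174409, -0.06004495,  0.01007935]), 'grip_width': 91.90255679334231}
```

View pics/top0.png

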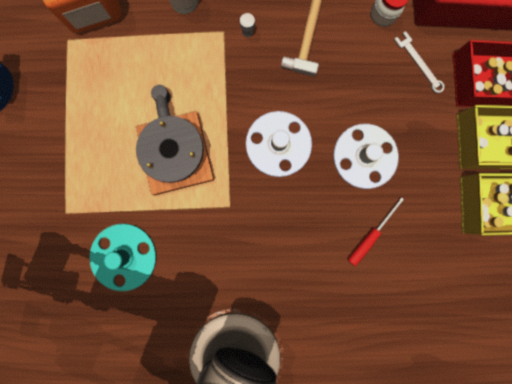

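View pics/side0.png

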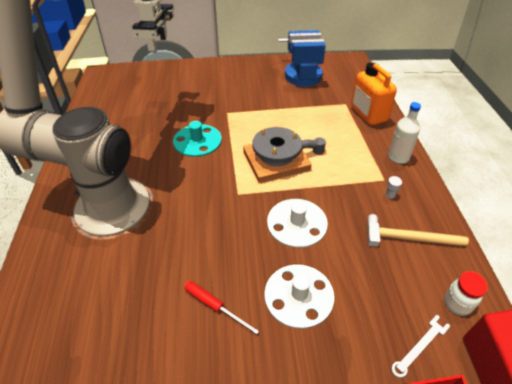

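The top view shows the three-hole flange at about (279,144), the four-hole one at (366,156), the hub at (170,148) with its arm toward (160,93), and the turquoise decoy at (122,257). The side view agrees: three-hole flange at (297,222), hub at (277,148).

```bash
cat > h.py <<'E'
from plant import *
import cv2, numpy as np
from scipy.optimize import least_squares
def to_plane(n,px,z):
    i=camera_info(n);P=i["pose"]
    u=cv2.undistortPoints(np.float64(px).reshape(-1,1,2),i["camera_matrix"],i["dist"])[:,0]
    d=np.c_[u,np.ones(len(u))]@P[:3,:3].T
    return (P[:3,3]+d*((z-P[2,3])/d[:,2])[:,None])[:,:2]
def to_px(n,X):
    i=camera_info(n);T=np.linalg.inv(i["pose"])
    return cv2.projectPoints(np.float64(X).reshape(-1,1,3),cv2.Rodrigues(T[:3,:3])[0],T[:3,3],i["camera_matrix"],i["dist"])[0][:,0]
def circ(p):
    s=least_squares(lambda q:np.hypot(*(p-q[:2]).T)-q[2],[*p.mean(0),75],loss="soft_l1")
    return s.x
def ortho(n,img,c,z,half=110,s=2.5):
    "square picture of plane z about c: columns = world x, rows = -y"
    g=np.arange(-half,half,1/s); X,Y=np.meshgrid(c[0]+g,c[1]-g)
    q=to_px(n,np.c_[X.ravel(),Y.ravel(),np.full(X.size,z)]).astype(np.float32).reshape(*X.shape,2)
    return cv2.remap(img,q[...,0],q[...,1],cv2.INTER_CUBIC)
E
python3 - <<'E'
from h import *
for n,f,hb in(("top",(279,144),(170,148)),("side",(297,222),(277,148))):
    im=cv2.imread(f"pics/{n}0.png"); hsv=cv2.cvtColor(im,cv2.COLOR_BGR2HSV)
    m=((hsv[...,2]>170)&(hsv[...,1]<60)).astype(np.uint8)
    r=np.zeros_like(m); cv2.circle(r,f,40,1,-1); m*=r
    cs,h=cv2.findContours(m,cv2.RETR_CCOMP,cv2.CHAIN_APPROX_NONE)
    k=max(range(len(cs)),key=lambda k:cv2.contourArea(cs[k]))
    c=circ(to_plane(n,cs[k],8)); print(n,"flange",c)
    for j,q in enumerate(cs):
        if h[0][j][3]==k and cv2.contourArea(q)>15:
            p=to_plane(n,q.mean(0),6)[0]-c[:2]; print("  hole r,ang",np.hypot(*p),np.degrees(np.arctan2(p[1],p[0])),cv2.contourArea(q))
    c=c[:2]; o1=ortho(n,im,c,8)[:, :]
    hc=to_plane(n,hb,80)[0]; print("hub approx",hc)
    o2=ortho(n,im,hc,80); cv2.imwrite(f"pics/o_{n}.png",np.hstack([o1,o2])[:, :])
a=[cv2.resize(cv2.imread(f"pics/o_{n}.png"),(600,300)) for n in("top","side")]
cv2.imwrite("pics/ortho.png",np.vstack(a))
E
```

```text
top flange [ 510.33467446 -108.0240355    78.16296738]
  hole r,ang 55.216275906762704 -163.7310432542262 138.0
  hole r,ang 7.640837450030088 158.71934531742903 93.5
  hole r,ang 54.82352635797555 75.33478504275001 134.0
  hole r,ang 55.582556428553545 -43.864840577306 128.0
hub approx [485.6131335  136.92879118]
side flange [ 509.04692048 -107.69780458   79.58478606]
  hole r,ang 54.815627486406505 -42.817945767497406 71.5
  hole r,ang 53.86683231352173 -165.86839187805728 70.0
  hole r,ang 13.653643892189777 72.35706614012113 182.0
hub approx [481.06110446 110.71283634]
```

View pics/ortho.png

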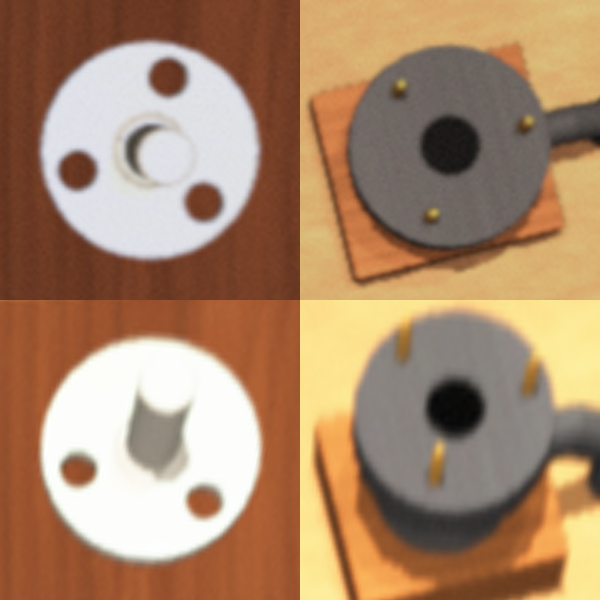

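Run:
```python
from h import *
for n,hc in(("top",(485.6,136.9)),("side",(481.1,110.7))):
    im=cv2.imread(f"pics/{n}0.png"); S=2.5; o=ortho(n,im,hc,80); hsv=cv2.cvtColor(o,cv2.COLOR_BGR2HSV)
    m=((hsv[...,1]>95)&(hsv[...,2]>60)).astype(np.uint8)
    nn,l,st,ce=cv2.connectedComponentsWithStats(m)
    W=lambda p:np.array([hc[0]-110+p[0]/S,hc[1]+110-p[1]/S])
    pts=[]
    for k in range(1,nn):
        if 40<st[k,4]<1500 and np.hypot(*(ce[k]-275))<75*S:
            q=to_plane(n,to_px(n,[[*W(ce[k]),80]]),90)[0]; pts.append(q); print(n,q,st[k,4])
    if len(pts)==3:
        c=np.mean(pts,0); print("centre",c)
        for p in pts: d=p-c; print(np.hypot(*d),np.degrees(np.arctan2(d[1],d[0])))
```

```text
top [446.88935486 179.43115268] 627
top [538.51283385 153.48115773] 669
top [470.39132777  87.29949824] 580
centre [485.26450549 140.07060288]
54.97185704237671 134.2737418110821
54.911086808076305 14.135924940899457
54.827008862793065 -105.74013012120118
```

Request:
carry_out([
  [31,-20,0,-3],
  [62,-40,0,-6],
  [93,-60,0,-9],
  [124,-80,0,-12],
  [155,-100,0,-15],
  [186,-120,0,-18],
  [217,-140,0,-21],
  [248,-160,0,-24],
  [275,-185,0,-27],
  [290,-220,0,-30],
  [300,-255,0,-33],
  [310,-290,0,-36],
  [320,-325,0,-39],
  [328,-360,0,-42],
  [336,-395,0,-45],
  [344,-430,0,-48],
  [352,-465,0,-51],
  [360,-500,0,-54],
  [368,-535,0,-57],
  [374,-560,0,-60],
], hand=91.8)

```text
time: 1.77
tool_pos: [499.7, -53.4, 225.8]
tcp_rot: [-3.049, 1.569, -2.772]
contact_force: [0.6, -0.6, 0.5]
grip_width: 91.7
```

Request:
carry_out([
  [5,-25,-20,0],
  [10,-54,-45,0],
  [10,-54,-80,0],
  [10,-54,-110,0],
  [10,-54.5,-135,0],
  [10,-54.5,-135,0],
  [10,-54.5,-135,0],
  [10,-54.5,-135,0],
])

```text
time: 2.43
tool_pos: [510.5, -108.1, 92.1]
tcp_rot: [-1.942, 1.57, -1.664]
contact_force: [0.0, -0.5, 0.3]
grip_width: 91.7
```

Run:
```python
from h import *
o=get_obs(); print(o["tool_pos"],o["contact_force"],o["joint_positions"])
a=[]
for n in("top","side"):
    im=capture(n)[:,:,::-1].copy(); cv2.imwrite(f"pics/{n}1.png",im)
    u,v=to_px(n,[[509.7,-107.9,60]])[0].astype(int)
    a.append(cv2.resize(im[max(v-75,0):v+75,u-75:u+75],(400,400)))
cv2.imwrite("pics/c1.png",np.hstack(a))
```

```text
[ 510.5032722  -108.10467264   92.09348347] [ 0.04903762 -0.49013753  0.30918374] [-3.54856922e-01  4.85310433e-01  1.71284828e+00 -1.52189721e-03
  9.43104606e-01 -6.31944794e-01]
```

View pics/c1.png

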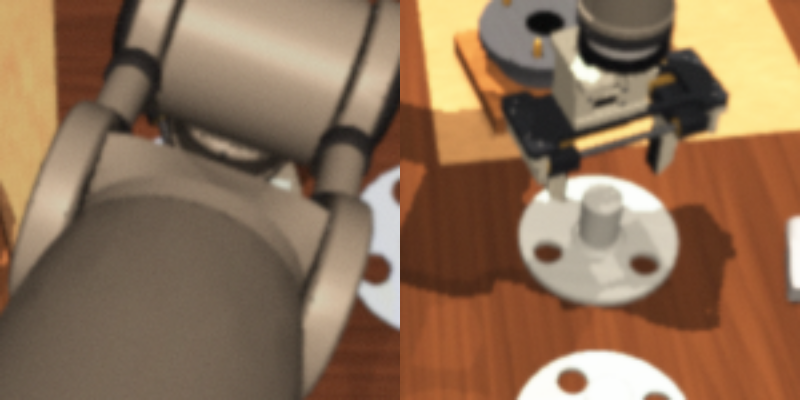

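The side crop shows the open fingers straddling the boss (boss at about (600,215) in the crop), so the grasp is centred. I'll go down and grip.

Request:
carry_out([
  [-1,0,-15,0],
  [-1,0,-35,0],
  [-1,0,-52,0],
  [-1,0,-64,0],
  [-1,0,-69,0],
  [-1,0,-69,0],
  [-1,0,-69,0],
  [-1,0,-69,0],
])

```text
time: 3.2
tool_pos: [510.8, -108.4, 25.0]
tcp_rot: [-0.901, 1.566, -0.622]
contact_force: [-0.4, 0.6, -0.8]
grip_width: 91.5
```

Request:
carry_out([
  [0,0,0,0],
  [0,0,0,0],
  [0,0,0,0],
  [0,0,0,0],
  [0,0,0,0],
  [0,0,0,0],
  [0,0,0,0],
  [0,0,0,0],
  [0,0,0,0],
  [0,0,0,0],
  [0,0,0,0],
  [0,0,0,0],
], hand=30)

```text
time: 4.2
tool_pos: [510.8, -108.4, 25.0]
tcp_rot: [-0.915, 1.566, -0.636]
contact_force: [-0.8, 0.1, -1.2]
grip_width: 39.5
```

Request:
carry_out([
  [0,0,5,0],
  [0,0,15,0],
  [0,0,30,0],
  [0,0,50,0],
  [0,0,70,0],
  [0,0,90,0],
  [0,0,110,0],
  [0,0,125,0],
  [0,0,135,0],
  [0,0,140,0],
  [0,0,140,0],
])

```text
time: 5.12
tool_pos: [510.9, -108.5, 165.8]
tcp_rot: [-0.852, 1.565, -0.574]
contact_force: [0.1, 0.6, -5.8]
grip_width: 39.2
```

Request:
carry_out([
  [0,6,0,1],
  [-1,18,0,4],
  [-3,34,0,8],
  [-5,50,0,12],
  [-7,66,0,16],
  [-9,82,0,20],
  [-11,98,0,24],
  [-13,115,0,28],
  [-14,132,0,32],
  [-16,149,0,36],
  [-18,166,0,40],
  [-20,183,0,44],
  [-21,200,0,48],
  [-23,216,0,52],
  [-24,230,0,55],
  [-25,240,0,57],
  [-25,246,0,58],
  [-25,248,0,58.3],
  [-25,248,0,58.3],
  [-25,248,0,58.3],
])

```text
time: 6.78
tool_pos: [485.9, 139.1, 165.6]
tcp_rot: [-0.882, 1.565, 0.413]
contact_force: [0.1, 0.2, -4.9]
grip_width: 39.6
```

Run:
```python
from h import *
o=get_obs(); print(o["tool_pos"],o["tcp_rot"],o["contact_force"],o["moment"])
a=[]
for n in("top","side"):
    im=capture(n)[:,:,::-1].copy(); cv2.imwrite(f"pics/{n}2.png",im)
    u,v=to_px(n,[[485,140,130]])[0].astype(int)
    y,x=max(v-75,0),max(u-75,0)
    print(n,x,y); a.append(cv2.resize(im[y:y+150,x:x+150],(400,400)))
cv2.imwrite("pics/c2.png",np.hstack(a))
```

```text
[485.92139474 139.09890891 165.5937663 ] [-0.88159645  1.56545468  0.41347915] [ 0.07789586  0.15471467 -4.86969399] [-0.03825393 -0.01074105  0.00823203]
top 88 68
side 202 53
```

View pics/c2.png

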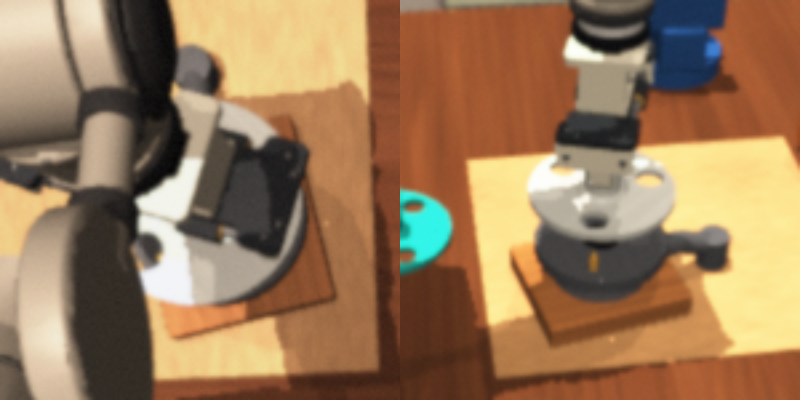

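Run:
```python
from h import *
S=150/400
h=np.array([[650-400,177],[562-400,168],[595-400,217]])*S+[202,53]
P=to_plane("side",h,146); c=P.mean(0); print(c)
for p in P: d=p-c; print(p,np.hypot(*d),np.degrees(np.arctan2(*d[::-1])))
im=cv2.imread("pics/side2.png")
for k in(0,1,2):
    a=np.radians(14.2+120*k)
    print(to_px("side",[[485.3+55*np.cos(a),140.1+55*np.sin(a),146]])[0], h[k])
# outline of predicted disc top edge and holes
t=np.linspace(0,2*np.pi,100)
big=cv2.resize(im[53:203,202:352],(600,600),interpolation=cv2.INTER_CUBIC)
def dr(cx,cy,r,z,col):
    q=(to_px("side",np.c_[cx+r*np.cos(t),cy+r*np.sin(t),0*t+z])-[202,53]+.5)*4
    cv2.polylines(big,[np.int32(q)],True,col,1)
cx,cy=485.3,140.1
dr(cx,cy,79,148.6,(0,0,255))
for k in range(3):
    a=np.radians(14.2+120*k); dr(cx+55*np.cos(a),cy+55*np.sin(a),15,148.6,(0,200,0)); dr(cx+55*np.cos(a),cy+55*np.sin(a),5,100,(255,0,0))
dr(cx,cy,75,80,(255,0,255))
cv2.imwrite("pics/c3.png",big)
```

```text
[485.26738357 142.88417874]
[539.16576822 155.82623935] 55.430432080503664 13.502214525585593
[445.70307563 180.68226435] 54.717727824177665 136.30786425049396
[470.93330687  92.14403253] 52.72597265743025 -105.77497068953625
[295.68988526 119.84460338] [295.75  119.375]
[263.21732709 116.20901315] [262.75 116.  ]
[275.13180356 135.51063301] [275.125 134.375]
```

View pics/c3.png

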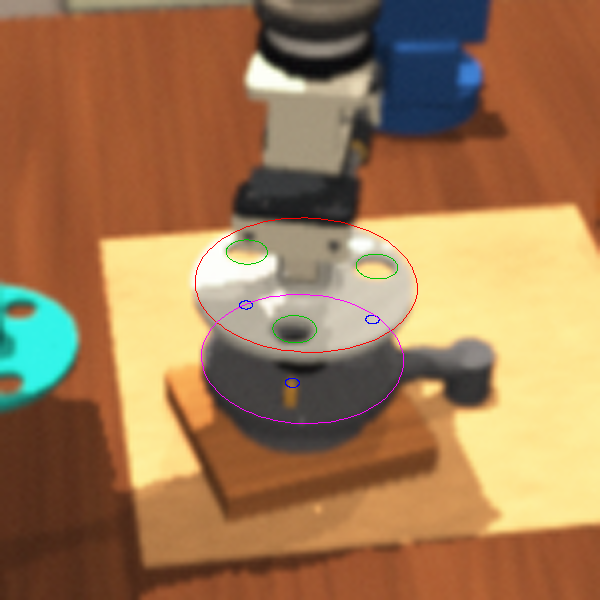

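The overlay fits the visible rim and holes to within a few mm, against 10 mm clearance, so I'll lower it.

Request:
carry_out([
  [-0.5,1,-6,0],
  [-0.5,1,-14,0],
  [-0.5,1,-22,0],
  [-0.5,1,-30,0],
  [-0.5,1,-36,0],
  [-0.5,1,-40,0],
  [-0.5,1,-43,0],
  [-0.5,1,-46,0],
  [-0.5,1,-49,0],
  [-0.5,1,-51,0],
  [-0.5,1,-53,0],
  [-0.5,1,-53,0],
  [-0.5,1,-53,0],
])

```text
time: 7.97
tool_pos: [485.5, 139.9, 112.8]
tcp_rot: [-0.886, 1.565, 0.409]
contact_force: [0.4, 0.8, -6.2]
grip_width: 39.3
```

Request:
carry_out([
  [0,0,-1,0],
  [0,0,-2,0],
  [0,0,-3,0],
  [0,0,-4,0],
  [0,0,-5,0],
  [0,0,-5.5,0],
  [0,0,-6,0],
  [0,0,-6.5,0],
  [0,0,-6.5,0],
  [0,0,-6.5,0],
])

```text
time: 8.8
tool_pos: [485.5, 139.9, 106.3]
tcp_rot: [-0.884, 1.565, 0.41]
contact_force: [0.4, 1.1, -6.0]
grip_width: 39.4
```

Request:
carry_out([
  [0,0,-0.3,0],
  [0,0,-0.6,0],
  [0,0,-0.9,0],
  [0,0,-1.2,0],
  [0,0,-1.2,0],
  [0,0,-1.2,0],
])

```text
time: 9.3
tool_pos: [485.6, 139.9, 105.1]
tcp_rot: [-0.88, 1.565, 0.415]
contact_force: [0.1, 0.2, -5.7]
grip_width: 39.2
```

Request:
carry_out([
  [0,0,-0.3,0],
  [0,0,-0.6,0],
  [0,0,-0.9,0],
  [0,0,-1.2,0],
  [0,0,-1.2,0],
  [0,0,-1.2,0],
])

```text
time: 9.8
tool_pos: [485.6, 140.0, 104.9]
tcp_rot: [-0.932, 1.564, 0.363]
contact_force: [-3.5, 0.8, 6.4]
grip_width: 39.7
```

Contact came at z 104.9, with the net force changed by about 12 N, at the expected flush height. Release.

Request:
carry_out([
  [0,0,0,0],
  [0,0,0,0],
  [0,0,0,0],
  [0,0,0,0],
  [0,0,0,0],
  [0,0,0,0],
  [0,0,0,0],
  [0,0,0,0],
  [0,0,0,0],
  [0,0,0,0],
  [0,0,0,0],
  [0,0,0,0],
], hand=85)

```text
time: 10.8
tool_pos: [485.6, 140.0, 104.9]
tcp_rot: [-0.934, 1.564, 0.361]
contact_force: [-0.2, 0.4, -1.7]
grip_width: 85.1
```

Request:
carry_out([
  [0,0,5,0],
  [0,0,15,0],
  [0,0,30,0],
  [0,0,50,0],
  [0,0,75,0],
  [0,0,100,0],
  [0,0,120,0],
  [5,-25,125,0],
  [10,-55,125,0],
  [15,-85,125,0],
  [15,-115,125,0],
  [15,-145,125,0],
  [15,-175,125,0],
  [15,-205,125,0],
  [15,-235,125,0],
  [15,-260,125,0],
  [15,-270,125,0],
  [15,-270,125,0],
])

```text
time: 12.3
tool_pos: [500.6, -131.9, 230.6]
tcp_rot: [-1.055, 1.564, 0.237]
contact_force: [-0.4, 0.1, 0.7]
grip_width: 84.7
```

Run:
```python
from h import *
o=get_obs(); print(o["time"],o["tool_pos"],o["contact_force"],o["grip_width"])
a=[]
t=np.linspace(0,2*np.pi,100)
for n in("top","side"):
    im=capture(n)[:,:,::-1].copy(); cv2.imwrite(f"pics/{n}3.png",im)
    u,v=to_px(n,[[485,140,90]])[0].astype(int); y,x=v-50,u-50
    big=cv2.resize(im[y:y+100,x:x+100],(400,400),interpolation=cv2.INTER_CUBIC)
    q=(to_px(n,np.c_[485.3+79*np.cos(t),140.1+79*np.sin(t),0*t+88])-[x,y]+.5)*4
    cv2.polylines(big,[np.int32(q)],True,(0,0,255),1); a.append(big)
cv2.imwrite("pics/c4.png",np.hstack(a))
```

```text
12.3 [ 500.63424698 -131.94070609  230.57305355] [-0.39313763  0.0863233   0.65626628] 84.71369313548904
```

View pics/c4.png

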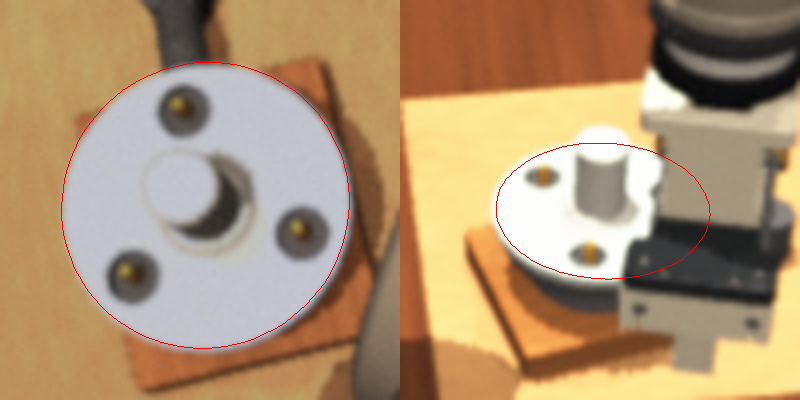

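Both crops show the flange flat on the hub, all three studs standing centrally in their holes, and the rim on the predicted circle at z = 88. I'm handing in.

```bash
python3 -c "
from plant import *
print(close_job())"
```

```text
the job is handed in; nothing more can be done
None
```

The three-hole flange is on the wheel hub with all three studs through its holes, and the job is handed in at about 12.4 s of the 43 s allowed. I gripped it by the boss, turned it +58.3° and lowered it in small steps. It made contact at the expected flush height, with a force change of about 12 N. I opened the fingers only once it was seated, so it was not dropped.

- **Final check:** the top picture shows the studs near the centres of their holes. In both views the rim lies within about 2 mm of the predicted flush circle, though the gripper hides part of it in the side view. The arm was clear of everything at hand-in.
- **Other parts:** I never touched the four-hole flange or the turquoise one.
- **Disagreements:** while the flange was held above the hub, the side camera placed its centre about 3 mm off in y. That is within the 10 mm clearance between studs and holes. The side camera also gave no separate stud measurement, so the hub position came from the top camera alone.

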